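# Put the wax-seal stamp home in its socket

### The arm

A 6-joint arm with a two-finger parallel gripper is mounted at the origin on a cart in front of the work surface, level with it; the furniture and walls round the work are solid. World frame = base frame: x ahead of the robot, y to its left, z up, the work surface at z = 0. Lengths are in m, angles in rad, forces in N, time in s.
With the tool pointing down it reaches from about 0.35 to 0.775 m from the base axis. Payload 5.5 kg.
Tool frame: the origin (TCP) lies midway between the tips of the shut fingers; the grasp point (between the pads) lies hold_point_z behind it (hold_point_z is the distance from the TCP to the grasp point, in m); z points along the fingers, y is the direction in which the jaws open and shut (so a half turn about z gives the same grasp; the last joint's range is limited). The gripper opens to 85 mm and grips with 20 to 120 N. Pads are 22 mm wide; open, the fingers measure 114 mm over their backs; the gripper's body (76 mm by 85 mm) begins 54 mm behind the grasp point. The pads swing forward as they close: fully open they stand 13 mm farther back than shut.
Start: joints at [-1.401, 0.313, 0.046, 1.304, 0, 1.431], TCP at [0.175, -0.548, 0.209] pointing down, gripper open.
Joint ranges: [-2.76, 2.76], [-0.86, 1.69], [-1.03, 1.26], [-2.2, 2.34], [-1.47, 1.5], [-3.14, 3.14]. Speed limits (rad/s): [2.57, 2.57, 3.14, 3.14, 3.14, 3.14].

### API

Orientations are given as a unit quaternion [w, x, y, z].
In Python, from workcell import * gives the robot as it stands. The module is installed in compiled form; this text tells all that it offers.
- The arm moves only by the tool jog_arm, never from a script. Its argument "plan" is a list of rows, each a list of 6 numbers: the shift along the world's x, y, z in m, then the turn, a rotation vector about the world's x, y, z in degrees. A call has exactly 10 rows; each row shifts and turns the commanded pose from where the row before left it; what a row does not reach is not made up. A row lasts 1/10 s, in which the tool goes at most 50 mm and 8.59 degrees, less where a joint would pass 70% of its speed; a pose out of reach is approached as far as the arm can. A call with a gripper value outside its range is refused whole. "hand" is the opening, from 0 (shut) to 1 (fully open), set as the call begins (left out, the last holds). The fingers move at their own pace and stop on an object; "force" is the grip in N (left out, the last holds). Time passes only in rows, so rows that do not move let the fingers close, or fill a call up. It gives the time, the measured TCP pose, the force and the opening at its end, in the units of the state.
- get_state(): the state, without advancing time (a new reading comes with each control period).
- read_camera(name): name is "scene" or "top" or "wrist"; returns the picture (420x560x3 uint8, red, green, blue); there is no depth.
- calibration(name): a dict with "K" (3x3 intrinsics, pixels), "world_to_cam" (4x4, takes a point from world to camera coordinates). Camera axes: x right, y down, z forward; pixel columns grow to the right and rows downward; lengths in m; the calibration is good to about 2 mm. A picture is of the moment at which its call begins: read the wrist's pose just before it. calibration takes no time and is no camera call; for the wrist camera it gives the pose at the moment of the call.
- hand_in(): hands the job in, once; it reports no verdict.
The state is a dict: "clock": time; "joint_pos": joint angles; "qvel": joint speeds; "tau": joint torques, N m; "tcp_pos": TCP position; "orientation": TCP orientation; "wrist_force": force on the tool from outside, world axes, zero at the start; "ft_torque": the same for the moment, N m; "finger_gap": finger opening in m.
Only numpy, scipy, OpenCV 4.12 (cv2) and the standard library are available. Lean on these libraries where they do the work, as an engineer would, in place of code of your own. Each camera call takes 0.05 s, during which the arm holds its last target.

### The job

One of the two wax-seal stamps has been left on the round cork coaster: put it away, foot down, in the one socket of the graded wooden rack that matches the diameter of its brass, and press it down through the tight grip until it sits firmly on the bottom stop, holding that firm push (about 16 N) for half a second before you let go. Push by feel and never ram it: more than 25 N would damage it. Leave the other stamp standing on the blue tile and everything else where it is.

Things in the scene. Friction and masses are not known exactly. Their poses are not given: they have to be found in the camera images.
- red_seal_center (a point): Centre, half-way up, of the red-handled wax-seal stamp: upright, 104 mm tall, 0.12 kg, z up along it. Lower 56 mm: plain brass cylinder 17 mm in diameter, foot chamfered 1.5 mm; then a brass collar 26 mm wide, 4 mm high; top 44 mm: red cylindrical handle 28 mm in diameter, to grip from above. Its top lies 52 mm above this point. Stands loose on the coaster or the tile.
- green_seal_center (a point): Centre, half-way up, of the green-handled wax-seal stamp: upright, 104 mm tall, 0.12 kg, z up along it. Lower 56 mm: plain brass cylinder 23 mm in diameter, foot chamfered 1.5 mm; then a brass collar 26 mm wide, 4 mm high; top 44 mm: green cylindrical handle 28 mm in diameter, to grip from above. Its top lies 52 mm above this point. Stands loose on the coaster or the tile.
- red_seal_foot (a point): Centre of the red-handled stamp's flat foot.
- green_seal_foot (a point): Centre of the green-handled stamp's flat foot.
- coaster: Round cork coaster, 90 mm wide, 6 mm thick, fixed; origin under its centre. The stamp that stands here is the one to put away.
- tile: Square blue glazed tile, 85 mm, 6 mm thick, fixed; origin under its centre. The stamp that stands here stays.
- rack: Wooden storage rack, fixed, 56 mm (x) by 236 mm (y) by 60 mm high; origin under its centre. Five round sockets in a row along its y axis, 45 mm apart, for brass of 14, 17, 20, 23, 26 mm from +y to -y; one (smallest) to five (largest) brass studs on the front (-x) face below them. Each socket is 1.2 mm wider than its brass, with a 2 mm chamfer.
- hole_14 (a point): Mouth centre of the 14 mm socket (one stud), in the rack's top face; axes as the rack's. Inside it is like the other sockets.
- hole_17 (a point): Mouth centre of the 17 mm socket (two studs), in the rack's top face; axes as the rack's. A stamp drops in 12 to 36 mm onto a tight grip, which takes 7 N to push 8 mm down and stays there; below is a stiff rubber stop, 6 N per mm. The stop's height differs in each socket (foot home 20 to 44 mm below the mouth) and cannot be seen, only felt. Home: over 10 N on the stop, kept 0.2 s; 16 N is good, over 25 N does damage.
- hole_20 (a point): Mouth centre of the 20 mm socket (three studs), in the rack's top face; axes as the rack's. Inside it is like the other sockets.
- hole_23 (a point): Mouth centre of the 23 mm socket (four studs), in the rack's top face; axes as the rack's. A stamp drops in 12 to 36 mm onto a tight grip, which takes 7 N to push 8 mm down and stays there; below is a stiff rubber stop, 6 N per mm. The stop's height differs in each socket (foot home 20 to 44 mm below the mouth) and cannot be seen, only felt. Home: over 10 N on the stop, kept 0.2 s; 16 N is good, over 25 N does damage.
- hole_26 (a point): Mouth centre of the 26 mm socket (five studs), in the rack's top face; axes as the rack's. Inside it is like the other sockets.
- glass_ball: Bystander: blue glass ball on a small brown foot, 64 mm wide, 89 mm tall; origin under its centre.
- jar_c: Bystander: wine-red candle jar with a grey metal lid, 60 mm wide, 60 mm tall; origin under its centre.
- stamp_a: Bystander: light wooden hand stamp, 29x43 mm foot, 75 mm tall; origin under its centre.
- spool_0: Bystander: orange ribbon spool lying flat, 76x71x26 mm; origin near the centre of its underside.
- pack_blue: Bystander: small dark blue packet standing upright, 23x62x85 mm; origin under its centre.
Mind the look-alikes: they are no part of the job. Of the things shaped like the tile, the blue one is meant.

How it is judged:
On the way:
1. the stamp from the coaster is in its matching socket and is pressed firmly on the bottom stop with more than 10 N for 0.2 s (((horizontal distance between red_seal_foot and hole_17 below 0.003 m and z of red_seal_foot in the frame of rack below 0.042 m and angle between red_seal_center's own z axis and vertical below 0.12 rad and horizontal distance between green_seal_foot and tile below 0.045 m and distance of green_seal_center from where it was at the start of the episode below 0.02 m and angle between green_seal_center's own z axis and vertical below 0.1 rad and contact force between red_seal and rack above 10 N) or (horizontal distance between green_seal_foot and hole_23 below 0.003 m and z of green_seal_foot in the frame of rack below 0.042 m and angle between green_seal_center's own z axis and vertical below 0.12 rad and horizontal distance between red_seal_foot and tile below 0.045 m and distance of red_seal_center from where it was at the start of the episode below 0.02 m and angle between red_seal_center's own z axis and vertical below 0.1 rad and contact force between green_seal and rack above 10 N))), for 0.2 s.
At the end, for the whole second after the job is handed in: The stamp that stood on the coaster is released and at rest in the socket that matches its brass (foot within 3 mm of the socket's axis, at least 18 mm below the rack's top, leaning less than 0.12 rad); the other stamp still stands upright on the blue tile, within 20 mm of where it stood (((horizontal distance between red_seal_foot and hole_17 below 0.003 m and z of red_seal_foot in the frame of rack below 0.042 m and angle between red_seal_center's own z axis and vertical below 0.12 rad and horizontal distance between green_seal_foot and tile below 0.045 m and distance of green_seal_center from where it was at the start of the episode below 0.02 m and angle between green_seal_center's own z axis and vertical below 0.1 rad and linear speed of red_seal below 0.01 m/s) or (horizontal distance between green_seal_foot and hole_23 below 0.003 m and z of green_seal_foot in the frame of rack below 0.042 m and angle between green_seal_center's own z axis and vertical below 0.12 rad and horizontal distance between red_seal_foot and tile below 0.045 m and distance of red_seal_center from where it was at the start of the episode below 0.02 m and angle between red_seal_center's own z axis and vertical below 0.1 rad and linear speed of green_seal below 0.01 m/s))); the robot touches nothing.
It fails at once if a stamp is pushed against the rack with more than 25 N (contact force between any of red_seal, green_seal and rack above 25 N).
It fails at once if a bystander (glass ball, candle jar, wooden stamp, ribbon spool, packet) is moved by more than 30 mm (distance of any of glass_ball, jar_c, stamp_a, spool_0, pack_blue from where it was at the start of the episode above 0.03 m).
It also fails if it takes over 51 s, if anything falls off the work surface, if the arm or the gripper's body presses on something with over 40 N, if the wrist force passes 120 N, or if a joint passes its speed limit or range.

## Working session

There is one attempt and no reset: what is moved stays moved. The work goes in short steps, Python scripts to look and compute and a tool call to move; the robot and the scene stay as the last step left them, time stands still between calls to the robot, and variables do not carry over. Pictures are saved under pics/ and viewed, and the job is handed in when it is done.

Besides the shell and the picture viewer there is one more tool, called after "Emit:" in YAML: its name, and indented under it one key for each argument. jog_arm: Moves the arm, as the interface text tells. Its arguments: {"type":"object","properties":{"plan":{"type":"array","items":{"type":"array","items":{"type":"number"}}},"hand":{"type":"number"},"force":{"type":"number"}},"required":["plan"]}

```bash
mkdir -p pics; python3 - <<'E'
from workcell import *
import cv2,numpy as np
print(get_state())
for n in ["scene","top","wrist"]:
    c=calibration(n); print(n,c["K"].round(2).tolist(),c["world_to_cam"].round(4).tolist())
    im=read_camera(n); cv2.imwrite(f"pics/{n}0.png",im[:,:,::-1])
E
```

```text
{'clock': 0.0, 'joint_pos': array([-1.40058436e+00,  3.14021568e-01,  4.49678251e-02,  1.30357859e+00,
       -1.50690498e-06,  1.43120956e+00]), 'qvel': array([ 0.00032224,  0.00054584, -0.00104515,  0.00044488,  0.00079254,
       -0.00137922]), 'tau': array([-4.48909332e-04, -4.80628395e+01,  2.98530668e+01,  1.95503508e-02,
       -1.10545359e-04, -3.03829793e-06]), 'tcp_pos': array([ 0.1752024 , -0.54708264,  0.20809229]), 'orientation': array([-9.17881246e-04,  9.88026645e-01,  1.54280608e-01, -1.48097898e-05]), 'wrist_force': array([ 1.09760664, -0.04472795, -0.55068138]), 'ft_torque': array([-0.00036566, -0.03227335,  0.01543732]), 'finger_gap': 0.0851420007124029}
scene [[481.1, 0.0, 285.87], [0.0, 481.1, 210.84], [0.0, 0.0, 1.0]] [[-0.6847, -0.7287, -0.0162, 0.4025], [-0.2944, 0.2968, -0.9084, 0.2259], [0.6668, -0.6172, -0.4177, 1.3323], [0.0, 0.0, 0.0, 1.0]]
top [[415.08, 0.0, 283.93], [0.0, 415.08, 205.49], [0.0, 0.0, 1.0]] [[-0.0112, -0.9999, 0.004, 0.0496], [-0.9968, 0.0109, -0.0795, 0.5458], [0.0795, -0.0049, -0.9968, 1.4336], [0.0, 0.0, 0.0, 1.0]]
wrist [[296.66, 0.0, 282.31], [0.0, 296.66, 213.68], [0.0, 0.0, 1.0]] [[0.3043, -0.9526, -0.002, -0.5741], [-0.9078, -0.2906, 0.3023, -0.0404], [-0.2885, -0.0902, -0.9532, 0.3807], [0.0, 0.0, 0.0, 1.0]]
```

View pics/scene0.png

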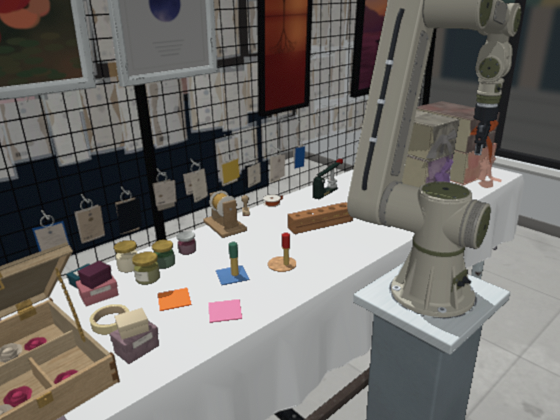

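View pics/top0.png

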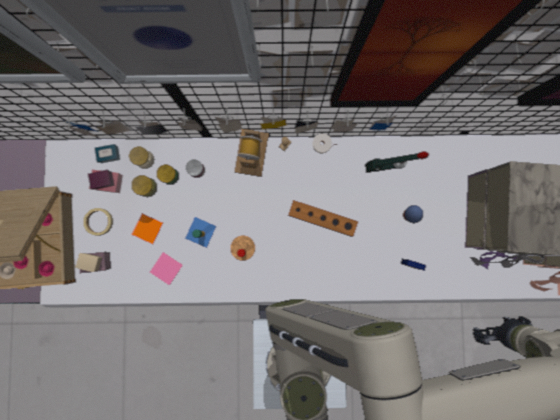

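View pics/wrist0.png

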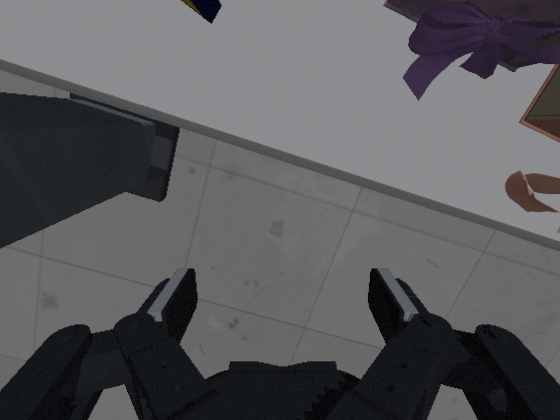

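```bash
python3 -c "
import workcell; print([x for x in dir(workcell) if not x.startswith('_')])
try: print(workcell.hold_point_z)
except Exception as e: print(e)"
```

```text
['MotionError', 'calibration', 'get_state', 'hand_in', 'hold_point_z', 'read_camera']
0.0187
```

The scene view shows the red stamp on the cork coaster (about 285,245) and the green one on the blue tile. From the top, the red stamp is at about (242,250) and the rack at about (323,218), so the target is hole_17. Next I measure these.

```bash
cat > h.py <<'E'
from workcell import *
import cv2,numpy as np
def ray(c,uv):
    K=c["K"];T=c["world_to_cam"];R=T[:3,:3];t=T[:3,3]
    d=R.T@np.linalg.solve(K,np.array([uv[0],uv[1],1.]));o=-R.T@t
    return o,d/np.linalg.norm(d)
def onz(c,uv,z):
    o,d=ray(c,uv);return o+d*(z-o[2])/d[2]
def proj(c,p):
    q=c["world_to_cam"][:3,:3]@p+c["world_to_cam"][:3,3];q=c["K"]@q;return q[:2]/q[2]
def blobs(m,amin=15):
    n,l,s,ce=cv2.connectedComponentsWithStats(m.astype(np.uint8));
    return [(ce[i].round(2).tolist(),s[i].tolist()) for i in range(1,n) if s[i][4]>=amin]
E
python3 - <<'E'
from h import *
im=cv2.imread("pics/top0.png");c=calibration("top")
hsv=cv2.cvtColor(im,cv2.COLOR_BGR2HSV)
cv2.imwrite("pics/topcrop0.png",cv2.resize(im[170:280,180:380],None,fx=4,fy=4,interpolation=cv2.INTER_CUBIC))
r=im.astype(int)
red=(r[:,:,2]>90)&(r[:,:,1]<50)&(r[:,:,0]<60)
for b in blobs(red[170:300,180:380]):
    uv=np.array(b[0])+[180,170];print("red",b,uv,onz(c,uv,.11))
m=np.zeros(red.shape,bool);m[190:245,280:365]=(hsv[190:245,280:365,1]>90)
ct=max(cv2.findContours(m.astype(np.uint8),0,2)[0],key=cv2.contourArea)
rr=cv2.minAreaRect(ct);print(rr);print([onz(c,p,.06).round(4).tolist() for p in cv2.boxPoints(rr)])
g=(r[:,:,1]>r[:,:,2]+25)&(r[:,:,1]>r[:,:,0]+5)
for b in blobs(g[170:300,180:280]):
    uv=np.array(b[0])+[180,170];print("green",b,onz(c,uv,.11))
E
```

```text
red ([61.17, 82.67], [58, 80, 7, 7, 42]) [241.17 252.67] [0.38646602 0.18512025 0.11      ]
((322.8500061035156, 217.95001220703125), (67.35651397705078, 15.178930282592773), 18.434946060180664)
[[0.5123, 0.0285, 0.06], [0.5614, 0.0115, 0.06], [0.4862, -0.2052, 0.06], [0.4375, -0.1876, 0.06]]
green ([16.56, 63.21], [13, 60, 8, 7, 43]) [0.45143304 0.33083356 0.11      ]
```

View pics/topcrop0.png

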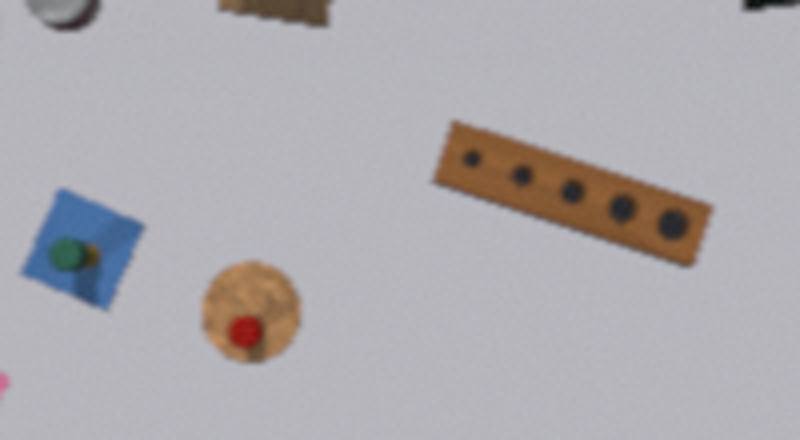

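Emit:
jog_arm:
  plan:
    - [0.017,0.025,0,0,0,2.66]
    - [0.017,0.025,0,0,0,2.66]
    - [0.017,0.025,0,0,0,2.66]
    - [0.017,0.025,0,0,0,2.66]
    - [0.017,0.025,0,0,0,2.66]
    - [0.017,0.025,0,0,0,2.66]
    - [0.017,0.025,0,0,0,2.66]
    - [0.017,0.025,0,0,0,2.66]
    - [0.017,0.025,0,0,0,2.66]
    - [0.017,0.025,0,0,0,2.66]
  hand: 1
  force: 40

```text
clock: 1.15
tcp_pos: [0.3457, -0.2964, 0.2089]
orientation: [-0.0, 0.926, 0.378, -0.0]
wrist_force: [1.1, -0.5, 0.8]
finger_gap: 0.0857
```

Emit:
jog_arm:
  plan:
    - [0.017,0.025,0,0,0,2.66]
    - [0.017,0.025,0,0,0,2.66]
    - [0.017,0.025,0,0,0,2.66]
    - [0.017,0.025,0,0,0,2.66]
    - [0.017,0.025,-0.008,0,0,2.66]
    - [0.017,0.025,-0.008,0,0,2.66]
    - [0.017,0.025,-0.008,0,0,2.66]
    - [0.017,0.025,-0.008,0,0,2.66]
    - [0.017,0.025,-0.008,0,0,2.66]
    - [0.017,0.025,-0.008,0,0,2.66]

```text
clock: 2.15
tcp_pos: [0.5157, -0.0465, 0.1605]
orientation: [-0.0, 0.814, 0.581, -0.0]
wrist_force: [0.6, -0.4, 0.1]
finger_gap: 0.0852
```

```bash
python3 - <<'E'
from h import *
s=get_state();print(s["clock"],s["tcp_pos"],s["orientation"],s["qvel"].round(4),s["joint_pos"].round(3))
c=calibration("wrist");im=read_camera("wrist");cv2.imwrite("pics/w1.png",im[:,:,::-1])
import pickle;pickle.dump((c,s),open("w1.pkl","wb"))
R=c["world_to_cam"][:3,:3];print(-R.T@c["world_to_cam"][:3,3])
E
```

```text
2.15 [ 0.51567724 -0.04645156  0.16046328] [-1.00413491e-04  8.13775480e-01  5.81179356e-01 -1.22229024e-04] [ 0.5647  0.309   0.1931 -0.1221 -0.0013  0.1031] [-0.245  0.223 -0.194  1.153 -0.     1.656]
[0.53966175 0.02637213 0.32625159]
```

View pics/w1.png

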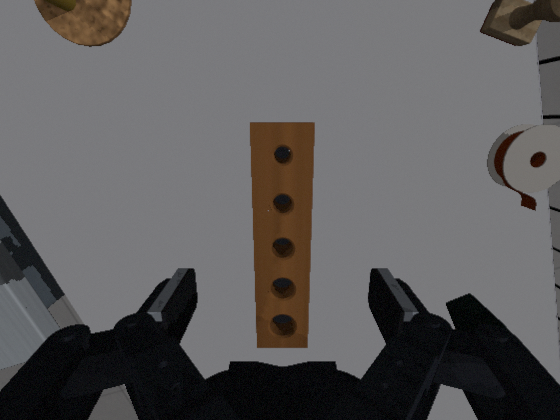

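```bash
python3 - <<'E'
from h import *
read_camera("wrist")
s=get_state();print(s["clock"],s["tcp_pos"],s["qvel"].round(4))
c=calibration("wrist");im=read_camera("wrist")[:,:,::-1].copy();cv2.imwrite("pics/w2.png",im)
hsv=cv2.cvtColor(im,cv2.COLOR_BGR2HSV)
m=np.zeros(im.shape[:2],np.uint8);m[100:360,235:330]=(hsv[100:360,235:330,1]>120)&(hsv[100:360,235:330,2]>60)
ct=max(cv2.findContours(m,0,2)[0],key=cv2.contourArea)
f=np.zeros_like(m);cv2.drawContours(f,[ct],-1,1,-1)
print(np.where(f.sum(1)>20)[0][[0,-1]])
holes=f&(1-m)
P=[]
for b in blobs(holes,40):
    w=onz(c,b[0],.06);P.append(w);print(b,w.round(4))
P=np.array(P);print(np.linalg.norm(np.diff(P,axis=0),axis=1), P.mean(0), np.degrees(np.arctan2(*(P[0]-P[-1])[:2][::-1])))
for p in cv2.approxPolyDP(ct,4,True)[:,0]: print(p,onz(c,p,.06).round(4))
cv2.imwrite("pics/w2c.png",cv2.resize(im[110:350,230:340],None,fx=2.4,fy=2.4,interpolation=cv2.INTER_CUBIC))
E
```

```text
2.25 [ 0.51585771 -0.04498877  0.159524  ] [-0.0465 -0.0258 -0.009   0.0302 -0.0293 -0.0087]
[124 348]
([282.96, 156.02], [275, 148, 17, 18, 243]) [ 0.5301 -0.0013  0.06  ]
([283.16, 204.82], [274, 196, 19, 19, 282]) [ 0.5159 -0.0437  0.06  ]
([283.19, 248.82], [273, 240, 21, 20, 319]) [ 0.5016 -0.086   0.06  ]
([283.37, 289.14], [272, 280, 23, 20, 357]) [ 0.4873 -0.1285  0.06  ]
([284.07, 326.42], [272, 316, 24, 23, 407]) [ 0.4734 -0.1717  0.06  ]
[0.04481935 0.04456742 0.04483611 0.0453627 ] [ 0.50164987 -0.0862151   0.06      ] 71.5942106504741
[255 124] [0.5162 0.0321 0.06  ]
[251 155] [0.5037 0.0087 0.06  ]
[257 348] [ 0.4363 -0.1888  0.06  ]
[306 349] [ 0.4867 -0.2073  0.06  ]
[314 125] [0.5638 0.015  0.06  ]
```

View pics/w2c.png

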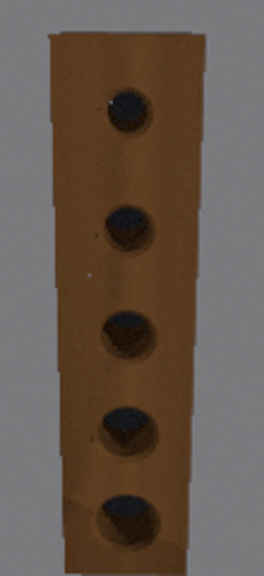

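The wrist view shows five sockets in a column. hole_17 is the second from the +y end, at pixel (283,205), which gives world (0.516,-0.0436). Now to hover over the stamp.

Emit:
jog_arm:
  plan:
    - [-0.014,0.026,0.01,0,0,0]
    - [-0.014,0.026,0.01,0,0,0]
    - [-0.014,0.026,0.01,0,0,0]
    - [-0.014,0.026,0.01,0,0,0]
    - [-0.014,0.026,0.01,0,0,0]
    - [-0.014,0.025,0,0,0,0]
    - [-0.014,0.025,0,0,0,0]
    - [-0.014,0.025,0,0,0,0]
    - [-0.014,0.025,0,0,0,0]
    - [-0.004,0.001,0,0,0,0]

```text
clock: 3.3
tcp_pos: [0.3839, 0.1842, 0.2114]
orientation: [-0.0, 0.814, 0.581, 0.0]
wrist_force: [0.3, -0.3, -0.3]
finger_gap: 0.0853
```

```bash
python3 - <<'E'
from h import *
read_camera("wrist")
s=get_state();print(s["clock"],s["tcp_pos"],s["orientation"],s["qvel"].round(3),s["wrist_force"])
c=calibration("wrist");im=read_camera("wrist")[:,:,::-1].copy();cv2.imwrite("pics/w3.png",im)
r=im.astype(int)
red=(r[:,:,2]>80)&(r[:,:,1]<60)&(r[:,:,0]<70)
for b in blobs(red,100): print(b,onz(c,b[0],.11))
print(proj(c,np.array([.386,.185,.11])))
E
```

```text
3.35 [0.38394548 0.18340725 0.21134558] [ 1.57140930e-04  8.13942400e-01  5.80945549e-01 -1.13321213e-04] [-0.037  0.012  0.013 -0.007 -0.011 -0.021] [-0.65189705 -0.10572953 -0.20586292]
([284.36, 198.65], [271, 186, 28, 27, 585]) [0.38690128 0.1892905  0.11      ]
([447.49, 291.04], [423, 275, 48, 46, 878]) [0.51397512 0.04157772 0.11      ]
([438.64, 403.44], [428, 385, 19, 35, 268]) [ 0.47870979 -0.10753982  0.11      ]
[284.93359245 203.15959983]
```

View pics/w3.png

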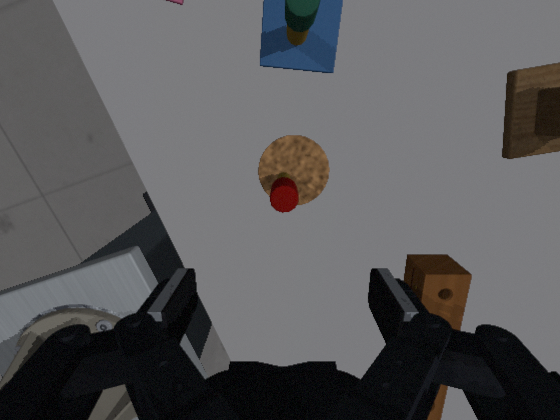

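```bash
python3 - <<'E'
from h import *
im=cv2.imread("pics/w3.png")
cv2.imwrite("pics/w3c.png",cv2.resize(im[160:230,240:340],None,fx=7,fy=7,interpolation=cv2.INTER_NEAREST))
print(im[176:222,284,2].tolist()); print(im[200,262:306,2].tolist())
E
```

```text
[57, 52, 53, 56, 55, 56, 56, 56, 59, 68, 93, 99, 99, 98, 96, 99, 97, 96, 95, 97, 98, 96, 96, 95, 95, 95, 94, 93, 96, 94, 94, 97, 96, 96, 94, 92, 120, 123, 124, 123, 122, 123, 124, 124, 123, 123]
[124, 124, 122, 122, 122, 124, 124, 116, 71, 86, 90, 93, 94, 94, 92, 92, 94, 94, 95, 94, 93, 95, 95, 96, 95, 97, 97, 97, 98, 97, 98, 97, 96, 96, 97, 98, 90, 112, 107, 103, 99, 103, 110, 113]
```

View pics/w3c.png

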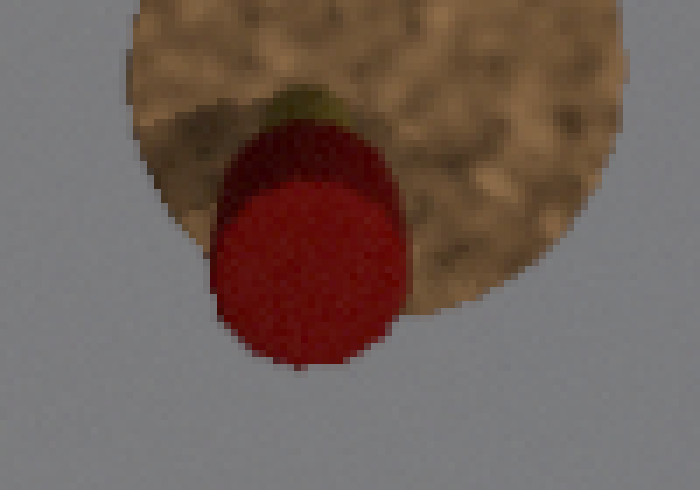

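The handle's top disc is centred at (284,199), giving (0.387,0.189); the top camera gives y = 0.185. I'll split the difference and descend.

Emit:
jog_arm:
  plan:
    - [0.003,0.004,-0.005,0,0,0]
    - [0,0,-0.015,0,0,0]
    - [0,0,-0.018,0,0,0]
    - [0,0,-0.018,0,0,0]
    - [0,0,-0.018,0,0,0]
    - [0,0,-0.018,0,0,0]
    - [0,0,-0.018,0,0,0]
    - [0,0,-0.016,0,0,0]
    - [0,0,-0.013,0,0,0]
    - [0,0,0,0,0,0]

```text
clock: 4.4
tcp_pos: [0.3875, 0.186, 0.0701]
orientation: [-0.0, 0.815, 0.579, -0.002]
wrist_force: [-0.6, 0.9, -0.0]
finger_gap: 0.0855
```

```bash
python3 - <<'E'
from h import *
s=get_state();print(s["clock"],s["tcp_pos"],s["qvel"].round(3),s["wrist_force"])
c=calibration("wrist");im=read_camera("wrist")[:,:,::-1].copy();cv2.imwrite("pics/w4.png",im)
r=im.astype(int)
red=(r[:,:,2]>80)&(r[:,:,1]<60)&(r[:,:,0]<70)
for b in blobs(red,200): print(b,onz(c,b[0],.11))
E
```

```text
4.4 [0.38751725 0.18601239 0.0700916 ] [ 0.006 -0.022  0.039  0.039  0.002  0.   ] [-0.61333241  0.90633752 -0.00479349]
([279.01, 275.6], [253, 258, 55, 37, 1453]) [0.38707779 0.19233187 0.11      ]
```

View pics/w4.png

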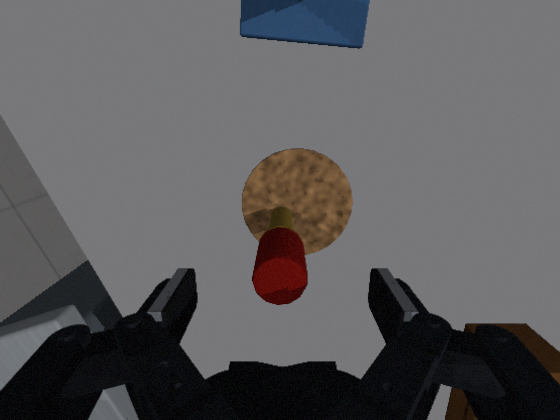

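The stamp stands centred between the jaws (disc at 280,281, jaw midline about 282). Closing.

Emit:
jog_arm:
  plan:
    - [0,0,0,0,0,0]
    - [0,0,0,0,0,0]
    - [0,0,0,0,0,0]
    - [0,0,0,0,0,0]
    - [0,0,0,0,0,0]
    - [0,0,0,0,0,0]
    - [0,0,0,0,0,0]
    - [0,0,0,0,0,0]
    - [0,0,0,0,0,0]
    - [0,0,0,0,0,0]
  hand: 0
  force: 60

```text
clock: 5.45
tcp_pos: [0.3888, 0.1876, 0.0728]
orientation: [0.0, 0.814, 0.58, 0.001]
wrist_force: [0.0, 0.3, 5.4]
finger_gap: 0.0255
```

```bash
python3 - <<'E'
from h import *
s=get_state();print(s["clock"],s["tcp_pos"],s["finger_gap"],s["wrist_force"])
c=calibration("wrist");im=read_camera("wrist")[:,:,::-1].copy();cv2.imwrite("pics/w5.png",im)
E
```

```text
5.45 [0.38884202 0.18764331 0.07278538] 0.02552021879961051 [0.03564313 0.25047275 5.36054033]
```

View pics/w5.png

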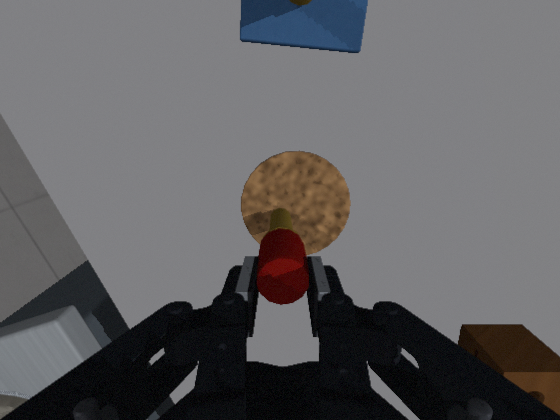

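Gripped (gap 25.5 mm). Lifting.

Emit:
jog_arm:
  plan:
    - [0,0,0.003,0,0,0]
    - [0,0,0.006,0,0,0]
    - [0,0,0.01,0,0,0]
    - [0,0,0.013,0,0,0]
    - [0,0,0.014,0,0,0]
    - [0,0,0.014,0,0,0]
    - [0,0,0.014,0,0,0]
    - [0,0,0.01,0,0,0]
    - [0,0,0.004,0,0,0]
    - [0,0,0,0,0,0]

```text
clock: 6.5
tcp_pos: [0.3886, 0.1874, 0.1606]
orientation: [0.0, 0.814, 0.58, 0.001]
wrist_force: [-1.1, -0.1, -1.5]
finger_gap: 0.0253
```

```bash
python3 - <<'E'
from h import *
s=get_state();print(s["clock"],s["tcp_pos"],s["orientation"],s["finger_gap"],s["wrist_force"],s["qvel"].round(3))
c=calibration("wrist");im=read_camera("wrist")[:,:,::-1].copy();cv2.imwrite("pics/w6.png",im)
for n in ["scene"]:
    i=read_camera(n)[:,:,::-1];cv2.imwrite("pics/s6.png",i);cv2.imwrite("pics/s6c.png",cv2.resize(i[180:300,180:380],None,fx=4,fy=4,interpolation=cv2.INTER_CUBIC))
E
```

```text
6.5 [0.38864353 0.18744066 0.16058566] [2.16405609e-04 8.14358853e-01 5.80361371e-01 5.38840930e-04] 0.0252700991696721 [-1.06682516 -0.11900388 -1.49556886] [-0.     0.013 -0.025 -0.014  0.002 -0.   ]
```

View pics/w6.png

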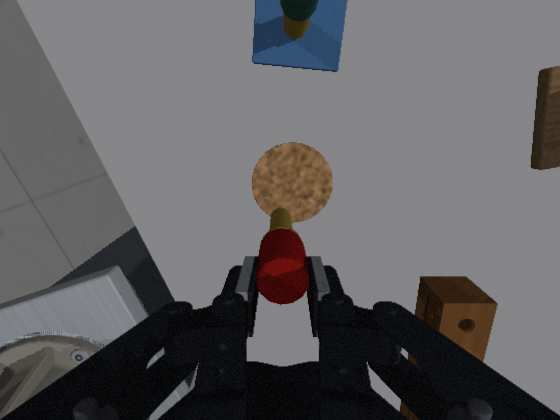

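View pics/s6c.png

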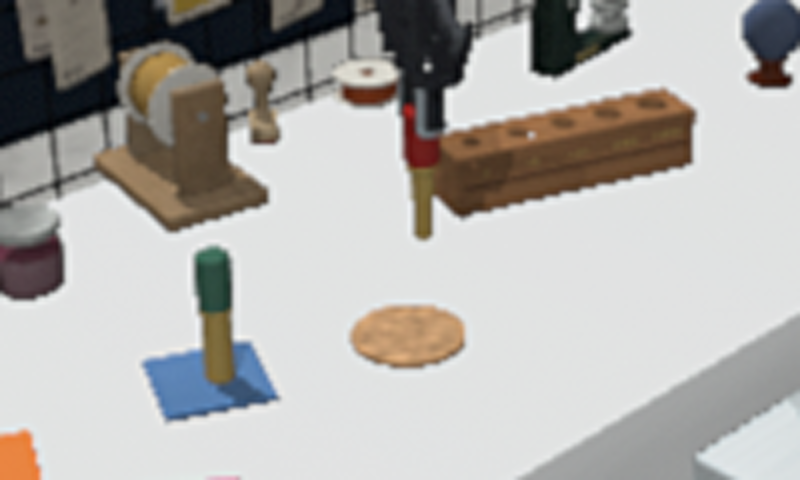

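```bash
python3 - <<'E'
from h import *
im=cv2.imread("pics/w6.png");c=calibration("wrist");s=get_state()
cv2.imwrite("pics/w6c.png",cv2.resize(im[195:315,235:335],None,fx=5,fy=5,interpolation=cv2.INTER_NEAREST))
t=s["tcp_pos"];ty=np.array([.949,-.316]);tx=np.array([.316,.949])
def rel(uv,z):
    d=(onz(c,uv,z)-t)[:2];return (d@tx*1000).round(2),(d@ty*1000).round(2)
hsv=cv2.cvtColor(im,cv2.COLOR_BGR2HSV)
for r in range(204,230,2):
    row=im[r,255:310].astype(int); print(r,[int(x) for x in np.where((row[:,2]-row[:,0]>35))[0]+255][::1][:1],[int(x) for x in np.where((row[:,2]-row[:,0]>35))[0]+255][-1:])
for uv,z in [((281.5,208),t[2]-.0668),((281.5,218),t[2]-.0668),((282.5,280),t[2]+.0372)]: print(uv,rel(uv,z))
E
```

```text
204 [258] [309]
206 [260] [309]
208 [262] [309]
210 [263] [309]
212 [265] [309]
214 [268] [309]
216 [271] [309]
218 [271] [309]
220 [271] [303]
222 [271] [291]
224 [271] [290]
226 [270] [291]
228 [270] [291]
(281.5, 208) (np.float64(7.72), np.float64(-1.61))
(281.5, 218) (np.float64(-0.9), np.float64(-1.72))
(282.5, 280) (np.float64(1.82), np.float64(-0.88))
```

View pics/w6c.png

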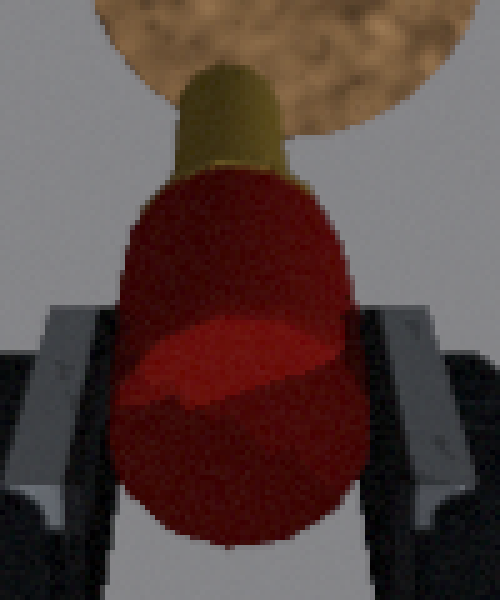

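Emit:
jog_arm:
  plan:
    - [0.01,-0.018,0,0,0,0]
    - [0.0165,-0.03,0,0,0,0]
    - [0.0165,-0.03,0,0,0,0]
    - [0.0165,-0.03,0,0,0,0]
    - [0.0165,-0.03,0,0,0,0]
    - [0.0165,-0.03,0,0,0,0]
    - [0.0165,-0.03,0,0,0,0]
    - [0.01,-0.018,0,0,0,0]
    - [0.0076,-0.0127,0,0,0,0]
    - [0.002,-0.004,0,0,0,0]

```text
clock: 7.6
tcp_pos: [0.5172, -0.0464, 0.1592]
orientation: [-0.0, 0.815, 0.58, -0.0]
wrist_force: [0.6, 0.0, -1.7]
finger_gap: 0.0254
```

```bash
python3 - <<'E'
from h import *
read_camera("wrist");read_camera("wrist")
c=calibration("wrist");s=get_state();print(s["clock"],s["tcp_pos"],s["orientation"],s["finger_gap"],s["wrist_force"],s["qvel"].round(3))
im=read_camera("wrist")[:,:,::-1].copy();cv2.imwrite("pics/w7.png",im)
cv2.imwrite("pics/w7c.png",cv2.resize(im[150:270,235:335],None,fx=5,fy=5,interpolation=cv2.INTER_NEAREST))
import pickle;pickle.dump((c,s),open("w7.pkl","wb"))
E
```

```text
7.7 [ 0.51655429 -0.04531464  0.15949324] [-5.06090639e-04  8.14499827e-01  5.80163491e-01 -3.15313878e-04] 0.025481342338749 [-0.47885399  0.28363402 -1.20337206] [ 0.021 -0.016 -0.012  0.004  0.005  0.005]
```

View pics/w7c.png

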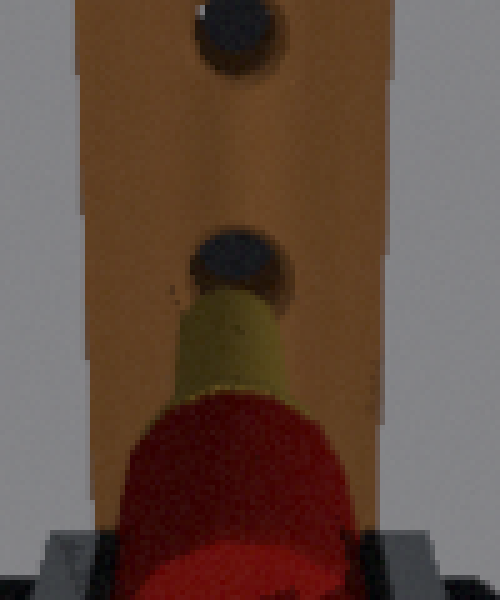

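View pics/w7.png

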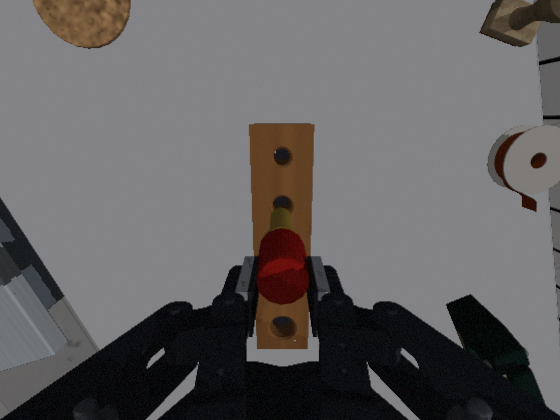

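```bash
python3 - <<'E'
from h import *
import pickle
c,s=pickle.load(open("w7.pkl","rb"));t=s["tcp_pos"]
tx=np.array([.316,.949]);ty=np.array([.949,-.316]);zf=t[2]-.0668
im=cv2.imread("pics/w7.png").astype(int)
for r in (211,213,215,217): print(r,(im[r,266:298,1]-im[r,266:298,0]).tolist())
def R(n,uv,z):
    p=onz(c,uv,z)[:2]; print(n,p.round(4),"tx,ty",((p-t[:2])@tx*1e3).round(2),((p-t[:2])@ty*1e3).round(2))
R("hole top edge (r=10.1..11.1)",(283.2,195.6),.06);R("hole left",(273,204),.06);R("hole right",(293.4,204),.06)
R("hole_14 centre",(282.7,156),.06)
for h in(zf,zf+.02): R("brass mid",(281,212),h)
R("foot tip",(281,208),zf)
# predicted silhouette of foot if at p
for a in np.linspace(-.0085,.0085,3):
  for b in(0,.007):
    p=np.append(t[:2]+tx*b+ty*a,zf+ (0.0015 if abs(a)>0.001 else 0)); print(a,b,proj(c,p).round(1))
E
```

```text
211 [29, 30, 30, 28, 28, 31, 30, 28, 34, 34, 29, 33, 27, 29, 31, 32, 34, 36, 39, 40, 39, 45, 39, 26, 20, 20, 23, 32, 30, 26, 28, 28]
213 [30, 27, 28, 28, 29, 28, 28, 27, 32, 33, 30, 27, 28, 33, 30, 32, 33, 33, 37, 35, 38, 38, 43, 39, 24, 29, 31, 30, 29, 27, 29, 27]
215 [30, 29, 32, 30, 29, 31, 30, 30, 31, 29, 30, 26, 30, 32, 30, 32, 33, 32, 35, 39, 40, 39, 43, 44, 42, 31, 30, 30, 27, 28, 28, 27]
217 [28, 29, 29, 29, 28, 28, 30, 28, 31, 29, 28, 28, 30, 31, 32, 30, 32, 32, 36, 39, 37, 39, 43, 43, 42, 33, 29, 30, 28, 29, 29, 26]
hole top edge (r=10.1..11.1) [ 0.5195 -0.0358] tx,ty 10.0 -0.23
hole left [ 0.5079 -0.0402] tx,ty 2.08 -9.79
hole right [ 0.5258 -0.0464] tx,ty 1.86 9.15
hole_14 centre [ 0.5308 -0.0016] tx,ty 46.02 -0.27
brass mid [ 0.5159 -0.0405] tx,ty 4.38 -2.15
brass mid [ 0.518  -0.0346] tx,ty 10.6 -1.96
foot tip [ 0.517  -0.0372] tx,ty 7.8 -2.11
-0.0085 0 [273.3 217.7]
-0.0085 0.007 [273.1 209.6]
0.0 0 [283.7 217. ]
0.0 0.007 [283.6 208.9]
0.0085 0 [294.  217.5]
0.0085 0.007 [294.  209.3]
```

The foot sits about 1.9 mm to the -jaw side of the socket axis: brass mid is at col 281, the socket at col 283. I'll correct that and drop to just above the mouth.

Emit:
jog_arm:
  plan:
    - [0.0017,-0.0004,0,0,0,0]
    - [0,0,-0.004,0,0,0]
    - [0,0,-0.004,0,0,0]
    - [0,0,-0.004,0,0,0]
    - [0,0,-0.004,0,0,0]
    - [0,0,-0.004,0,0,0]
    - [0,0,-0.004,0,0,0]
    - [0,0,-0.003,0,0,0]
    - [0,0,-0.001,0,0,0]
    - [0,0,0,0,0,0]

```text
clock: 8.75
tcp_pos: [0.5185, -0.0458, 0.1319]
orientation: [-0.0, 0.814, 0.58, -0.0]
wrist_force: [0.0, 0.5, -1.0]
finger_gap: 0.0258
```

```bash
python3 - <<'E'
from h import *
read_camera("wrist")
c=calibration("wrist");s=get_state();print(s["clock"],s["tcp_pos"],s["orientation"],s["finger_gap"],s["wrist_force"],s["qvel"].round(3))
im=read_camera("wrist")[:,:,::-1].copy();cv2.imwrite("pics/w8.png",im)
cv2.imwrite("pics/w8c.png",cv2.resize(im[150:270,235:335],None,fx=5,fy=5,interpolation=cv2.INTER_NEAREST))
i=read_camera("scene")[:,:,::-1];cv2.imwrite("pics/s8c.png",cv2.resize(i[180:250,260:370],None,fx=7,fy=7,interpolation=cv2.INTER_CUBIC))
E
```

```text
8.8 [ 0.51861877 -0.04578567  0.13202068] [2.67917275e-05 8.14383308e-01 5.80327344e-01 1.97730166e-05] 0.025561513723534726 [ 0.08301679  0.65689074 -0.86387006] [-0.    -0.002  0.003  0.001  0.     0.   ]
```

View pics/w8c.png

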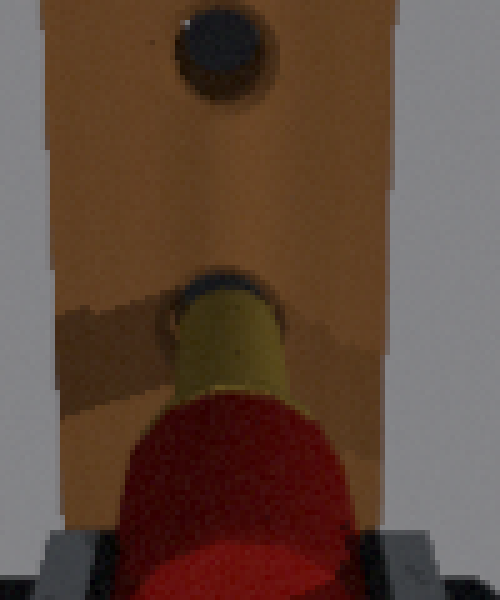

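View pics/s8c.png

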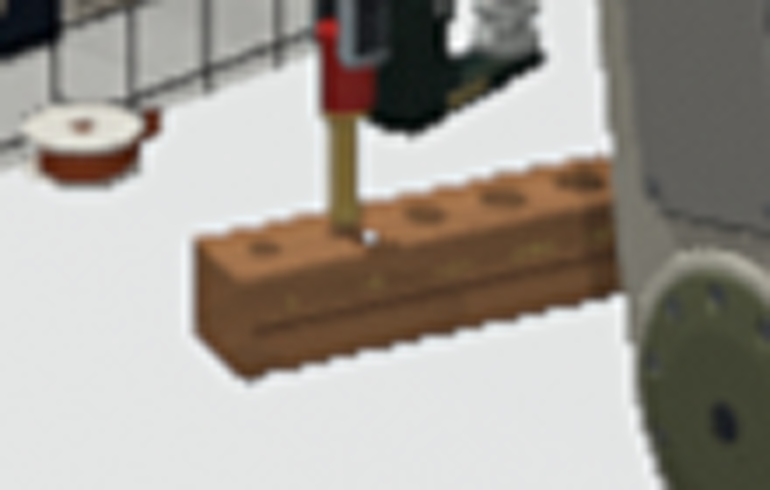

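```bash
python3 - <<'E'
from h import *
c=calibration("wrist");s=get_state();t=s["tcp_pos"]
tx=np.array([.316,.949]);ty=np.array([.949,-.316])
im=cv2.imread("pics/w8.png");hsv=cv2.cvtColor(im,cv2.COLOR_BGR2HSV)
def R(n,uv,z):
    p=onz(c,uv,z)[:2]; print(n,uv,p.round(4),"tx,ty",((p-t[:2])@tx*1e3).round(2),((p-t[:2])@ty*1e3).round(2))
for row in (170,185,200,215,230,240):
    m=np.where((hsv[row,235:335,1]>120)|(hsv[row,235:335,2]<60))[0]+235
    a=(onz(c,(m[0]-.5,row),.06)-t)[:2];b=(onz(c,(m[-1]+.5,row),.06)-t)[:2]
    print(row,m[0],m[-1],"mid ty",(a+b)@ty/2*1e3,"w",(b-a)@ty*1e3)
R("hole14",(279.6,159.5),.06)
R("brass mid",(281,212),.066);R("foottip",(281,207.8),t[2]-.0668)
R("hole top edge",(279.5,203.8),.06);R("R",(292.2,214),.06);R("L",(266,214),.06)
E
python3 - <<'E'
import cv2
im=cv2.imread("pics/w8.png")
cv2.imwrite("pics/w8d.png",cv2.resize(im[195:235,255:305],None,fx=14,fy=14,interpolation=cv2.INTER_NEAREST)*2)
E
```

```text
170 244 312 mid ty -3.9913526540805373 w 55.4942715025324
185 245 312 mid ty -3.780990339909115 w 55.54122584651884
200 245 311 mid ty -4.393671161544691 w 55.58943475500425
215 246 311 mid ty -4.1830136097322725 w 55.63942623618211
230 247 310 mid ty -4.39392890767398 w 54.83414748347594
240 247 310 mid ty -4.538327470569864 w 55.43747522611213
hole14 (279.6, 159.5) [ 0.531 -0.001] tx,ty 46.4 -2.59
brass mid (281, 212) [ 0.5183 -0.0409] tx,ty 4.5 -2.0
foottip (281, 207.8) [ 0.5194 -0.0377] tx,ty 7.92 -1.95
hole top edge (279.5, 203.8) [ 0.5188 -0.0355] tx,ty 9.8 -3.2
R (292.2, 214) [ 0.526  -0.0474] tx,ty 0.76 7.37
L (266, 214) [ 0.5052 -0.0402] tx,ty 1.02 -14.7
```

View pics/w8d.png

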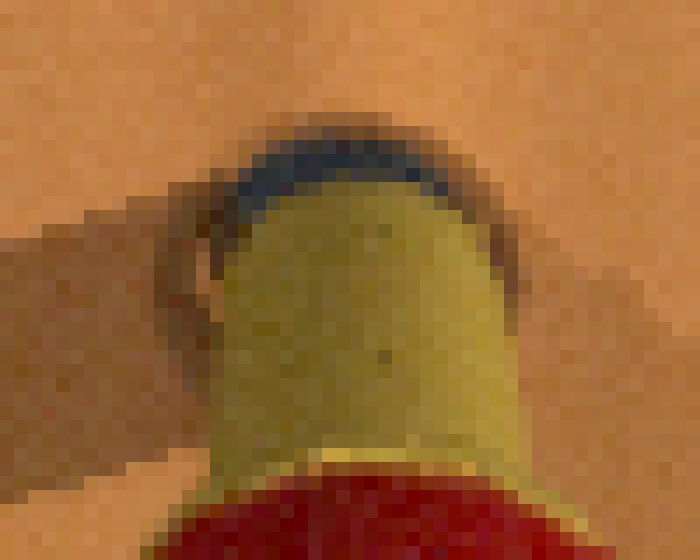

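The foot is about 1.3 mm too far to the +jaw side (foot col 281.1, socket ring col 279.2). I'll correct by 1.2 mm and enter gently.

Emit:
jog_arm:
  plan:
    - [-0.0012,0.0001,0,0,0,0]
    - [0,0,-0.001,0,0,0]
    - [0,0,-0.001,0,0,0]
    - [0,0,-0.001,0,0,0]
    - [0,0,-0.001,0,0,0]
    - [0,0,-0.001,0,0,0]
    - [0,0,-0.001,0,0,0]
    - [0,0,-0.001,0,0,0]
    - [0,0,-0.001,0,0,0]
    - [0,0,0,0,0,0]

```text
clock: 9.9
tcp_pos: [0.5173, -0.0456, 0.1239]
orientation: [-0.0, 0.814, 0.58, -0.0]
wrist_force: [-0.4, 1.2, -1.4]
finger_gap: 0.0256
```

```bash
python3 - <<'E'
from h import *
c=calibration("wrist");s=get_state();print(s["clock"],s["tcp_pos"],s["finger_gap"],s["wrist_force"],s["ft_torque"])
im=read_camera("wrist")[:,:,::-1].copy();cv2.imwrite("pics/w9.png",im)
cv2.imwrite("pics/w9d.png",cv2.resize(im[195:235,255:305],None,fx=14,fy=14,interpolation=cv2.INTER_NEAREST)*2)
E
```

```text
9.9 [ 0.51727713 -0.04564674  0.12385346] 0.025608272605986353 [-0.39974749  1.23885227 -1.43652573] [0.00199891 0.02311703 0.0360115 ]
```

View pics/w9d.png

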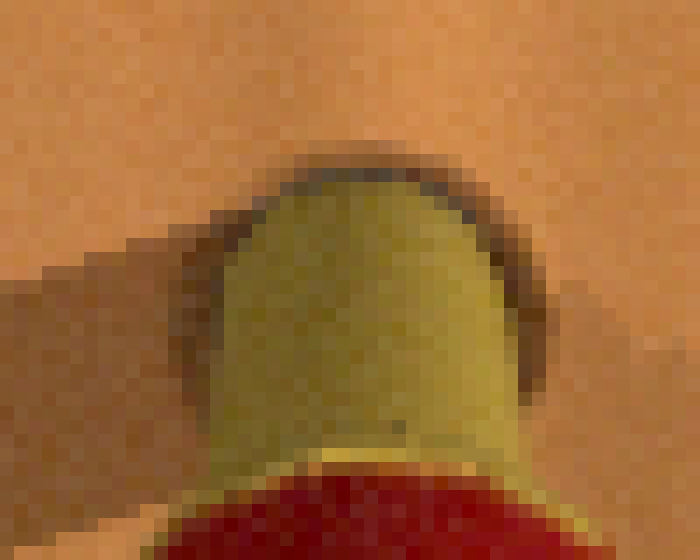

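Well centred, with the foot in the mouth and no contact force. Continuing down.

Emit:
jog_arm:
  plan:
    - [0,0,-0.0006,0,0,0]
    - [0,0,-0.0006,0,0,0]
    - [0,0,-0.0006,0,0,0]
    - [0,0,-0.0006,0,0,0]
    - [0,0,-0.0006,0,0,0]
    - [0,0,-0.0006,0,0,0]
    - [0,0,-0.0006,0,0,0]
    - [0,0,-0.0006,0,0,0]
    - [0,0,-0.0006,0,0,0]
    - [0,0,-0.0006,0,0,0]

```text
clock: 10.95
tcp_pos: [0.5174, -0.0457, 0.118]
orientation: [0.0, 0.814, 0.58, 0.0]
wrist_force: [0.1, -0.2, -1.5]
finger_gap: 0.0259
```

Emit:
jog_arm:
  plan:
    - [0,0,-0.0008,0,0,0]
    - [0,0,-0.0008,0,0,0]
    - [0,0,-0.0008,0,0,0]
    - [0,0,-0.0008,0,0,0]
    - [0,0,-0.0008,0,0,0]
    - [0,0,-0.0008,0,0,0]
    - [0,0,-0.0008,0,0,0]
    - [0,0,-0.0008,0,0,0]
    - [0,0,-0.0008,0,0,0]
    - [0,0,-0.0008,0,0,0]

```text
clock: 11.95
tcp_pos: [0.5174, -0.0457, 0.11]
orientation: [0.0, 0.814, 0.58, 0.0]
wrist_force: [-0.3, 0.7, -1.6]
finger_gap: 0.0257
```

Emit:
jog_arm:
  plan:
    - [0,0,-0.0006,0,0,0]
    - [0,0,-0.0006,0,0,0]
    - [0,0,-0.0006,0,0,0]
    - [0,0,-0.0006,0,0,0]
    - [0,0,-0.0006,0,0,0]
    - [0,0,-0.0006,0,0,0]
    - [0,0,-0.0006,0,0,0]
    - [0,0,-0.0006,0,0,0]
    - [0,0,-0.0006,0,0,0]
    - [0,0,-0.0006,0,0,0]

```text
clock: 12.95
tcp_pos: [0.5174, -0.0457, 0.1039]
orientation: [0.0, 0.814, 0.58, 0.0]
wrist_force: [-0.1, -0.3, -1.0]
finger_gap: 0.0255
```

Emit:
jog_arm:
  plan:
    - [0,0,-0.0006,0,0,0]
    - [0,0,-0.0006,0,0,0]
    - [0,0,-0.0006,0,0,0]
    - [0,0,-0.0006,0,0,0]
    - [0,0,-0.0006,0,0,0]
    - [0,0,-0.0006,0,0,0]
    - [0,0,-0.0006,0,0,0]
    - [0,0,-0.0006,0,0,0]
    - [0,0,-0.0006,0,0,0]
    - [0,0,-0.0006,0,0,0]

```text
clock: 13.95
tcp_pos: [0.5173, -0.0457, 0.098]
orientation: [0.0, 0.814, 0.58, -0.0]
wrist_force: [-0.6, -0.2, -1.3]
finger_gap: 0.0256
```

Emit:
jog_arm:
  plan:
    - [0,0,-0.0005,0,0,0]
    - [0,0,-0.0005,0,0,0]
    - [0,0,-0.0005,0,0,0]
    - [0,0,-0.0005,0,0,0]
    - [0,0,-0.0005,0,0,0]
    - [0,0,-0.0005,0,0,0]
    - [0,0,-0.0005,0,0,0]
    - [0,0,-0.0005,0,0,0]
    - [0,0,-0.0005,0,0,0]
    - [0,0,-0.0005,0,0,0]

```text
clock: 14.95
tcp_pos: [0.5176, -0.0457, 0.0939]
orientation: [0.0, 0.814, 0.58, 0.0]
wrist_force: [-2.3, 0.1, 7.4]
finger_gap: 0.0257
```

Contact with the tight grip (7.4 N). Continuing slowly.

Emit:
jog_arm:
  plan:
    - [0,0,-0.0003,0,0,0]
    - [0,0,-0.0003,0,0,0]
    - [0,0,-0.0003,0,0,0]
    - [0,0,-0.0003,0,0,0]
    - [0,0,-0.0003,0,0,0]
    - [0,0,-0.0003,0,0,0]
    - [0,0,-0.0003,0,0,0]
    - [0,0,-0.0003,0,0,0]
    - [0,0,-0.0003,0,0,0]
    - [0,0,-0.0003,0,0,0]

```text
clock: 15.95
tcp_pos: [0.5175, -0.0457, 0.091]
orientation: [0.0, 0.814, 0.58, 0.0]
wrist_force: [-3.4, -0.2, 8.1]
finger_gap: 0.0254
```

Emit:
jog_arm:
  plan:
    - [-0.0003,0,-0.0003,0,0,0]
    - [0,0,-0.0003,0,0,0]
    - [0,0,-0.0003,0,0,0]
    - [0,0,-0.0003,0,0,0]
    - [0,0,-0.0003,0,0,0]
    - [0,0,-0.0003,0,0,0]
    - [0,0,-0.0003,0,0,0]
    - [0,0,-0.0003,0,0,0]
    - [0,0,-0.0002,0,0,0]
    - [0,0,0,0,0,0]

```text
clock: 16.95
tcp_pos: [0.5174, -0.0458, 0.0884]
orientation: [0.001, 0.814, 0.58, 0.0]
wrist_force: [-2.2, 0.0, 7.8]
finger_gap: 0.0256
```

Emit:
jog_arm:
  plan:
    - [0,0,-0.00015,0,0,0]
    - [0,0,-0.00015,0,0,0]
    - [0,0,-0.00015,0,0,0]
    - [0,0,-0.00015,0,0,0]
    - [0,0,-0.00015,0,0,0]
    - [0,0,-0.00015,0,0,0]
    - [0,0,-0.00015,0,0,0]
    - [0,0,-0.00015,0,0,0]
    - [0,0,-0.00015,0,0,0]
    - [0,0,-0.00015,0,0,0]

```text
clock: 17.95
tcp_pos: [0.5174, -0.0457, 0.0874]
orientation: [0.001, 0.814, 0.58, 0.0]
wrist_force: [-4.3, 0.4, 11.3]
finger_gap: 0.0257
```

Emit:
jog_arm:
  plan:
    - [0,0,-0.00012,0,0,0]
    - [0,0,-0.00012,0,0,0]
    - [0,0,-0.00012,0,0,0]
    - [0,0,-0.00012,0,0,0]
    - [0,0,-0.00012,0,0,0]
    - [0,0,-0.00012,0,0,0]
    - [0,0,-0.00012,0,0,0]
    - [0,0,-0.00012,0,0,0]
    - [0,0,0,0,0,0]
    - [0,0,0,0,0,0]

```text
clock: 18.95
tcp_pos: [0.5175, -0.0458, 0.087]
orientation: [0.001, 0.814, 0.58, 0.001]
wrist_force: [-4.7, 0.4, 15.3]
finger_gap: 0.0257
```

```bash
python3 - <<'E'
from h import *
s=get_state();print(s["clock"],s["tcp_pos"],s["finger_gap"],s["wrist_force"])
c=calibration("wrist");im=read_camera("wrist")[:,:,::-1].copy();cv2.imwrite("pics/w10.png",im[150:350,200:370])
E
```

```text
18.95 [ 0.51751398 -0.04576903  0.0869682 ] 0.02573217884654263 [-4.71867235  0.41947685 15.30723205]
```

View pics/w10.png

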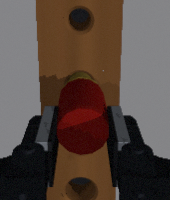

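15.3 N plus the stamp's weight is about 16.6 N on the stop. I'll ease the lateral load, hold, then go up slightly so the stop itself certainly sees more than 10 N.

Emit:
jog_arm:
  plan:
    - [-0.0002,0,0,0,0,0]
    - [-0.0002,0,0,0,0,0]
    - [0,0,0,0,0,0]
    - [0,0,-0.0001,0,0,0]
    - [0,0,-0.0001,0,0,0]
    - [0,0,-0.0001,0,0,0]
    - [0,0,0,0,0,0]
    - [0,0,0,0,0,0]
    - [0,0,0,0,0,0]
    - [0,0,0,0,0,0]

```text
clock: 20.0
tcp_pos: [0.5175, -0.0458, 0.0868]
orientation: [0.001, 0.814, 0.58, 0.001]
wrist_force: [-4.5, 1.5, 15.0]
finger_gap: 0.0257
```

```bash
python3 - <<'E'
from h import *
for i in range(3):
    s=get_state();print(s["clock"],s["tcp_pos"],s["finger_gap"],s["wrist_force"]);read_camera("top")
E
```

```text
20.0 [ 0.51747068 -0.0458124   0.08684257] 0.025670159315229903 [-4.47259078  1.53841519 14.957333  ]
20.05 [ 0.51747009 -0.04583398  0.08681514] 0.025456958425645368 [-4.1608305   1.64305872 14.53587644]
20.1 [ 0.51745639 -0.04580198  0.08681928] 0.025281819285960638 [-4.01312852  0.67226847 14.38214688]
```

Emit:
jog_arm:
  plan:
    - [0,0,-0.00015,0,0,0]
    - [0,0,-0.00015,0,0,0]
    - [0,0,-0.00015,0,0,0]
    - [0,0,-0.00015,0,0,0]
    - [0,0,0,0,0,0]
    - [0,0,0,0,0,0]
    - [0,0,0,0,0,0]
    - [0,0,0,0,0,0]
    - [0,0,0,0,0,0]
    - [0,0,0,0,0,0]

```text
clock: 21.15
tcp_pos: [0.5175, -0.0458, 0.0865]
orientation: [0.001, 0.814, 0.58, 0.001]
wrist_force: [-5.8, 1.3, 16.0]
finger_gap: 0.0254
```

```bash
python3 - <<'E'
from h import *
for i in range(3):
    s=get_state();print(s["clock"],s["tcp_pos"],s["finger_gap"],s["wrist_force"]);im=read_camera("wrist")
cv2.imwrite("pics/w11.png",cv2.resize(im[195:315,235:335,::-1],None,fx=5,fy=5,interpolation=cv2.INTER_NEAREST))
E
```

```text
21.15 [ 0.51746745 -0.04583431  0.08649739] 0.02544639346760995 [-5.81521682  1.34383495 16.03137641]
21.2 [ 0.51749286 -0.04582312  0.08650605] 0.025291524186458476 [-5.99660832 -0.02258945 17.17091472]
21.25 [ 0.51750354 -0.04580911  0.0865048 ] 0.025387722154397455 [-4.33829839  1.39221946 17.10737607]
```

View pics/w11.png

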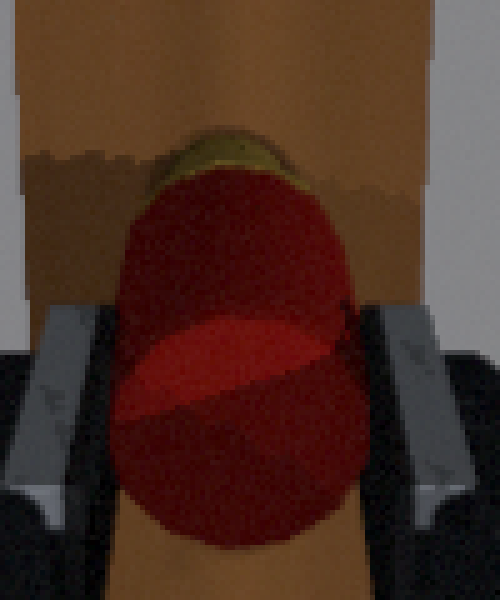

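The stamp isn't slipping in the jaws. Stop travel (about 1.5 mm × 6 N/mm) suggests roughly 9–10 N on the stop itself with the rest in the grip, so I'll push slightly further, staying under 25 N.

Emit:
jog_arm:
  plan:
    - [0,0,-0.00015,0,0,0]
    - [0,0,-0.00015,0,0,0]
    - [0,0,-0.00015,0,0,0]
    - [0,0,-0.00015,0,0,0]
    - [0,0,0,0,0,0]
    - [0,0,0,0,0,0]
    - [0,0,0,0,0,0]
    - [0,0,0,0,0,0]
    - [0,0,0,0,0,0]
    - [0,0,0,0,0,0]

```text
clock: 22.3
tcp_pos: [0.5175, -0.0458, 0.0862]
orientation: [0.001, 0.814, 0.58, 0.001]
wrist_force: [-5.4, 1.1, 19.0]
finger_gap: 0.0253
```

```bash
python3 - <<'E'
from h import *
for i in range(4):
    s=get_state();print(s["clock"],s["tcp_pos"],s["finger_gap"],s["wrist_force"]);im=read_camera("wrist")
E
```

```text
22.3 [ 0.51753557 -0.04584349  0.08621792] 0.02525691800767779 [-5.40133388  1.08620786 19.02474572]
22.35 [ 0.51753899 -0.04583629  0.08621809] 0.02550218270047009 [-6.31990157  1.70421271 19.33214232]
22.4 [ 0.51750655 -0.04585696  0.08621318] 0.025729159219377316 [-5.48442936  1.38795324 18.99992509]
22.45 [ 0.51755656 -0.04584163  0.08622462] 0.02577477576035102 [-5.44980443  1.31242426 17.84706594]
```

Held above 16 N for about a second, peaking near 20 N. Easing off, then opening.

Emit:
jog_arm:
  plan:
    - [0,0,0.0003,0,0,0]
    - [0,0,0.0003,0,0,0]
    - [0,0,0.0003,0,0,0]
    - [0,0,0.0003,0,0,0]
    - [0,0,0.0003,0,0,0]
    - [0,0,0.0003,0,0,0]
    - [0,0,0.0003,0,0,0]
    - [0,0,0.0002,0,0,0]
    - [0,0,0,0,0,0]
    - [0,0,0,0,0,0]

```text
clock: 23.5
tcp_pos: [0.5174, -0.0458, 0.087]
orientation: [0.001, 0.814, 0.58, 0.001]
wrist_force: [-3.4, -0.4, 9.2]
finger_gap: 0.0255
```

Emit:
jog_arm:
  plan:
    - [0,0,0.0003,0,0,0]
    - [0,0,0.0003,0,0,0]
    - [0,0,0.0003,0,0,0]
    - [0,0,0.0002,0,0,0]
    - [0,0,0,0,0,0]
    - [0,0,0,0,0,0]
    - [0,0,0,0,0,0]
    - [0,0,0,0,0,0]
    - [0,0,0,0,0,0]
    - [0,0,0,0,0,0]

```text
clock: 24.5
tcp_pos: [0.5173, -0.0458, 0.0877]
orientation: [0.001, 0.814, 0.58, 0.001]
wrist_force: [-1.4, 0.1, 5.5]
finger_gap: 0.0255
```

Emit:
jog_arm:
  plan:
    - [0,0,0,0,0,0]
    - [0,0,0,0,0,0]
    - [0,0,0,0,0,0]
    - [0,0,0,0,0,0]
    - [0,0,0,0,0,0]
    - [0,0,0,0,0,0]
    - [0,0,0,0,0,0]
    - [0,0,0,0,0,0]
    - [0,0,0,0,0,0]
    - [0,0,0,0,0,0]
  hand: 1

```text
clock: 25.5
tcp_pos: [0.5167, -0.0457, 0.0868]
orientation: [0.0, 0.814, 0.58, 0.0]
wrist_force: [-0.8, 0.1, -0.0]
finger_gap: 0.0853
```

```bash
python3 - <<'E'
from h import *
s=get_state();print(s["clock"],s["tcp_pos"],s["finger_gap"],s["wrist_force"]);im=read_camera("wrist")
cv2.imwrite("pics/w12.png",im[:,:,::-1])
E
```

```text
25.5 [ 0.51668863 -0.04566815  0.08684673] 0.08525585748211208 [-0.84560599  0.05422656 -0.04722048]
```

View pics/w12.png

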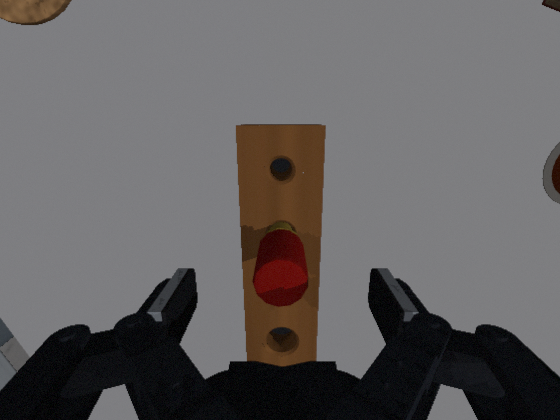

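Released; the stamp stands clear between the open jaws. Retreating upward.

Emit:
jog_arm:
  plan:
    - [0,0,0.005,0,0,0]
    - [0,0,0.01,0,0,0]
    - [0,0,0.015,0,0,0]
    - [0,0,0.02,0,0,0]
    - [0,0,0.02,0,0,0]
    - [0,0,0.02,0,0,0]
    - [0,0,0.02,0,0,0]
    - [0,0,0.01,0,0,0]
    - [0,0,0.005,0,0,0]
    - [0,0,0,0,0,0]

```text
clock: 26.55
tcp_pos: [0.5169, -0.0457, 0.2124]
orientation: [0.0, 0.814, 0.58, 0.0]
wrist_force: [-0.8, 0.2, -0.1]
finger_gap: 0.0855
```

```bash
python3 - <<'E'
from h import *
s=get_state();print(s["clock"],s["tcp_pos"],s["finger_gap"],s["wrist_force"],s["qvel"].round(3));c=calibration("wrist");im=read_camera("wrist")[:,:,::-1].copy()
cv2.imwrite("pics/w13.png",im)
r=im.astype(int);red=(r[:,:,2]>80)&(r[:,:,1]<60)&(r[:,:,0]<70)
for b in blobs(red,200): print(b,onz(c,b[0],.124))
i=read_camera("scene")[:,:,::-1];cv2.imwrite("pics/s13.png",cv2.resize(i[170:300,200:390],None,fx=4,fy=4,interpolation=cv2.INTER_CUBIC))
E
```

```text
26.55 [ 0.51694226 -0.04573477  0.2123526 ] 0.08548720348724197 [-0.84683387  0.18263976 -0.11897151] [-0.     0.013 -0.03  -0.017 -0.001  0.001]
([298.09, 156.99], [288, 123, 20, 71, 980]) [ 0.5439308  -0.00593804  0.124     ]
([267.52, 155.43], [254, 124, 30, 65, 1283]) [0.5198942  0.00376452 0.124     ]
([280.52, 247.22], [257, 196, 48, 122, 3005]) [ 0.50250798 -0.07964851  0.124     ]
```

View pics/w13.png

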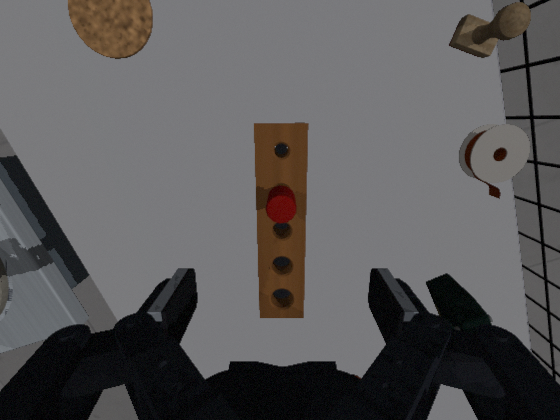

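View pics/s13.png

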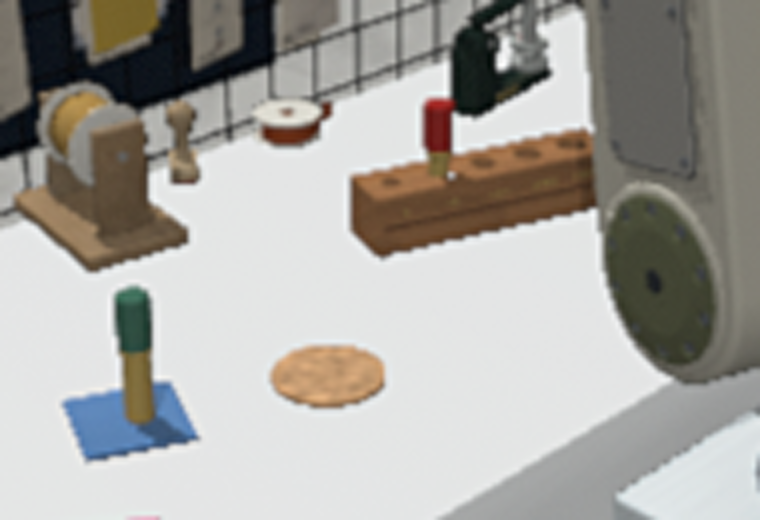

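The final views show the red stamp upright in the second socket with about 20 mm of brass and collar showing. The green stamp is still on the tile, the coaster is empty and the gripper is clear.

```bash
python3 -c "
from workcell import *
print(hand_in(), get_state()['clock'])"
```

```text
the job is handed in; nothing more can be done
the job is handed in; nothing more can be done
```

The red stamp (17 mm brass) is now in the two-stud 17 mm socket and released. I handed the job in at about 27 s; hand_in gives no verdict.

- **Pressing:** The tight grip took about 8–9 N. The force then rose steadily with the foot about 39–40 mm below the mouth, which I took as the stop. I held about 15–20 N on it for over three seconds. The highest reading was 19.3 N, about 20.6 N with the stamp's weight, so above the 16 N you named but under 25 N. I went higher because the grip seemed to carry part of the push.
- **Side load:** About 4–6 N sideways stayed while pressing. A 0.4 mm shift did not clear it, but it was gone after release.
- **Last views:** The stamp stands upright in the second socket, the gripper is clear and the wrist force is near zero. The green stamp looks unmoved on the blue tile and the coaster is empty. I judged the final pose by eye, because my last colour-mask measurement picked up the rack as well.
- **Disagreement:** The two wrist-camera estimates of the sideways socket offset differed by about 1.3 mm. I went mostly with the closer view, and the foot entered without contact force.

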